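# Snap the service cover back onto the examination instrument's electronics box

### The arm

A 7-joint arm with a two-finger parallel gripper is mounted at the origin on the work surface. World frame = base frame: x ahead of the robot, y to its left, z up, the work surface at z = 0. Lengths are in m, angles in rad, forces in N, time in s.
With the tool pointing down it reaches from about 0.35 to 0.9 m from the base axis. Payload 8.1 kg.
Tool frame: the origin (TCP) lies at the centre of the arm's flange, where the gripper is bolted on; the fingertips stand 178 mm ahead of it and the grasp point (between the pads) lies 159 mm ahead of it; x points along the fingers, z is the direction in which the jaws open and shut, and the axes are right-handed (so a half turn about x gives the same grasp; the last joint's range is limited). The gripper opens to 92 mm and grips with 3 to 60 N. Pads are 19 mm wide; open, the fingers measure 130 mm over their backs; the gripper's body (75 mm by 190 mm) begins 47 mm behind the grasp point.
Start: joints at [1.114, 0.434, 0.025, 1.573, -0.012, 1.134, -0.075], TCP at [0.217, -0.586, 0.405] pointing down, gripper open.
Joint ranges: [-2.62, 2.62], [-0.44, 2.09], [-1.27, 1.32], [0.08, 2.57], [-1.32, 4.46], [0.12, 2], [-2.74, 2.74]. Speed limits (rad/s): [2.22, 2.22, 3.01, 3.01, 3.14, 3.14, 3.14].

### API

Orientations are given as a rotation vector (axis times angle).
In Python, from cell import arm, get_image, search_frame, pinpoint gives the robot as it stands.
- The arm moves only by the tool arm_command, never from a script. Its argument "motion" is a list of rows, each a list of 7 numbers: the finger opening in mm, from 0 to 91.8, then the shift along the tool's x, y, z in mm, then the turn, a rotation vector about the tool's x, y, z in degrees. In form: [[fingers, x, y, z, ax, ay, az], ...]. A call has 1 to 5 rows; each row shifts and turns the commanded pose from where the row before left it, along the tool's axes as they then stand; what a row does not reach is not made up. A row lasts 1/8 s, in which the tool goes at most 62.5 mm and 10.7 degrees, less where a joint would pass 70% of its speed; a pose out of reach is approached as far as the arm can. A call with a gripper value outside its range is refused whole. The fingers move at their own pace and stop on an object; "newtons" is the grip in N (left out, the last holds). Time passes only in rows, so rows that do not move let the fingers close. It gives the time, the measured TCP pose, the force and the opening at its end, in the units of the state.
- arm.observe(): the state, without advancing time (a new reading comes with each control period).
- get_image(name): name is "side" or "top" or "wrist"; returns a dict with "frame" (400x640x3 uint8, red, green, blue), "range_z" (400x640 float32, m along the optical axis (not along the pixel's ray), 0 where there is no reading), "K" (3x3 intrinsics, pixels), "origin" and "rotation" of the camera in the world; the wrist camera has in their place "tool_from_camera" (4x4, takes a point from camera to tool coordinates, whose origin is the TCP and whose axes are the tool frame's). Camera axes: x right, y down, z forward; pixel columns grow to the right and rows downward; lengths in m; the calibration is good to about 2 mm. A picture is of the moment at which its call begins: read the wrist's pose just before it.
- arm.sign_off(): hands the job in, once; it reports no verdict.
Trained networks look in the newest picture that a camera, given by its name, has taken for a name from the list of things; names that differ only in an ending like _2 or _b are one class to them, and where a whole thing is asked for, a point or a joint stands for the part that bears it (a point fixed in the world has none). Each returns a list of dicts, best first, with "p" (0 to 1); they miss things now and then, are a little off and sometimes report something else, mostly with a low value. They report only what shows in the picture. A call takes as long as a camera call. They do not tell look-alikes from the thing itself.
- search_frame(camera, target): "point" ([x, y, z] in m, in world coordinates, good to about 4 mm: the middle of the surface that is visible of it).
- pinpoint(camera, target): "point" ([x, y, z] in m, in world coordinates, good to about 4 mm: a listed point, or the origin of a listed thing).
The state is a dict: "clock": time; "joints": joint angles; "dq": joint speeds; "joint_efforts": joint torques, N m; "position": TCP position; "ee_rot": TCP orientation; "force": force on the tool from outside, world axes, zero at the start; "ft_torque": the same for the moment, N m; "width": opening from 0.0 (shut) to 1.0 (fully open).
Only numpy, scipy, OpenCV 4.12 (cv2) and the standard library are available. Lean on these libraries where they do the work, as an engineer would, in place of code of your own. Each camera call takes 0.05 s, during which the arm holds its last target. There are 200 camera calls.

### The job

Take the loose cover plate by its black pull rib, set its four holes over the four snap standoffs of the open electronics box, and press it down evenly, both standoffs of one short end together and then those of the other, until every standoff has clicked through and the plate lies fully home on all four shoulders. The standoffs stand on a spring-mounted frame over the circuit board, so press gently, never with more than about 25 N, and do not let the plate lean more than about six degrees; leave the bottles and the lens case alone, and let go at the end.

Things in the scene. Friction and masses are not known exactly. Their poses are not given: they have to be found in the camera images.
- plate_grip (a point): Loose cover plate: aluminium sheet 130 (own x) by 176 (own y) by 4 mm, about 0.22 kg, lying level, z up. A black pull rib, 12 mm wide (x), 46 mm long (y), 26 mm tall above the sheet, stands in its middle, to be pinched across its width from above. This point: mid rib, 17 mm above the plate's underside. Square 12 mm holes at x = +-42, y = +-62 mm. Same when turned half round.
- hole0 (a point): Centre of one of the plate's four holes, level with the plate's underside; in the plate's frame at x = -42 mm, y = -62 mm.
- hole1 (a point): Centre of one of the plate's four holes, level with the plate's underside; in the plate's frame at x = -42 mm, y = 62 mm.
- hole2 (a point): Centre of one of the plate's four holes, level with the plate's underside; in the plate's frame at x = 42 mm, y = -62 mm.
- hole3 (a point): Centre of one of the plate's four holes, level with the plate's underside; in the plate's frame at x = 42 mm, y = 62 mm.
- ebox: Electronics box fixed to the table: grey, open-topped, 150 (own x) by 198 (own y) by 30 mm tall, walls 5 mm; origin at the centre of its underside, z up. Four white snap standoffs at x = +-42, y = +-62 mm stand on a spring-mounted steel frame in it; their shoulders are 44 mm above the origin when unloaded. The bare sheet midway between the two standoffs of a short end (y = +-60 mm) is a good place to press.
- frame (a joint): How far the sprung frame with all four standoffs is pushed down: 0 unloaded, 2.2 N for each mm. It must never go deeper than 13.6 mm (30 N in all). Pressing all four standoffs over their catches at once takes more than that. At a click the force on the hand drops by several newtons and the frame springs part of the way back up; the plate then meets the shoulders and the force rises again.
- standoff0 (a point): Standoff at x = -42, y = -62 mm of the box, axes as the box, all four alike. The point: middle of its 18 mm wide rigid shoulder; the plate's underside lies here when home. A round stem, 10.4 mm across, rises from it 16 mm, the last 7 mm tapering to a 4.4 mm nose. Two spring catches stick out of it along the box's x, to 8.2 mm off its axis, 5.8 mm above the shoulder.
- standoff1 (a point): Standoff at x = -42, y = 62 mm of the box, like standoff0. A plate just laid on rests 10.5 mm above the shoulders. Going down, a corner first works against the catches for about 4.5 mm (up to about 10 N for each standoff; let go, it rises again), then slides about 4 mm with little force and stays where it is left, then the catches click out over the plate and it meets the shoulder.
- standoff2 (a point): Standoff at x = 42, y = -62 mm of the box, like standoff0: point at the middle of its shoulder.
- standoff3 (a point): Standoff at x = 42, y = 62 mm of the box, like standoff0: point at the middle of its shoulder.
- drops: Bystander: white dropper bottle, 28 mm across, 62 mm tall, standing; origin at the centre of its foot.
- lenscase: Bystander: black lens case, 45 by 85 by 24 mm, lying; origin at the centre of its underside.
- pump: Bystander: clear hand-gel bottle with a white pump and spout, 68 mm across, 175 mm tall, standing; origin at the centre of its foot.
Things that resemble listed ones, but are neither listed nor needed, are in the scene too. Of the things shaped like the ebox, the grey one is meant.

How it is judged:
On the way:
1. the plate sits on the standoffs: all four holes over the noses, underside within 14 mm of the shoulders (z of each of hole0, hole1, hole2, hole3 in the frame of standoff0 below 0.014 m and x of plate_grip in the frame of ebox between -0.004 and 0.004 m and y of plate_grip in the frame of ebox between -0.004 and 0.004 m and angle between the x axis of plate_grip and the x axis of ebox, either way round below 0.06 rad), for 0.1 s.
At the end, for the whole second after the job is handed in: All four holes of the plate lie within 1.3 mm of home on their shoulders (every standoff clicked through), the plate is centred on the box within 3 mm, released and still, and the bystanders are where they were (30 mm) (z of each of hole0, hole1, hole2, hole3 in the frame of standoff0 below 0.0013 m and x of plate_grip in the frame of ebox between -0.003 and 0.003 m and y of plate_grip in the frame of ebox between -0.003 and 0.003 m and angle between the x axis of plate_grip and the x axis of ebox, either way round below 0.06 rad and distance of each of drops, lenscase, pump from where it was at the start of the episode below 0.03 m); the robot touches nothing.
It fails at once if the spring-mounted frame is pushed down more than 13.6 mm (30 N) (value of joint frame above 0.0136 m).
It fails at once if the plate leans more than 0.105 rad (six degrees) (angle between plate_grip's own z axis and vertical above 0.105 rad).
It fails at once if the dropper bottle is moved by more than 30 mm or tipped (distance of drops from where it was at the start of the episode above 0.03 m or angle between drops's own z axis and vertical above 0.5 rad).
It fails at once if the lens case is moved by more than 30 mm or tipped (distance of lenscase from where it was at the start of the episode above 0.03 m or angle between lenscase's own z axis and vertical above 0.5 rad).
It fails at once if the pump bottle is moved by more than 30 mm or tipped (distance of pump from where it was at the start of the episode above 0.03 m or angle between pump's own z axis and vertical above 0.5 rad).
It also fails if it takes over 62 s, if anything falls off the work surface, if the arm or the gripper's body presses on something with over 40 N, if the wrist force passes 120 N, or if a joint passes its speed limit or range.

## Working session

There is one attempt and no reset: what is moved stays moved. The work goes in short steps, Python scripts to look and compute and a tool call to move; the robot and the scene stay as the last step left them, time stands still between calls to the robot, and variables do not carry over. Pictures are saved under pics/ and viewed, about 8 in all and at most 12, crops included, and the job is handed in when it is done.

Besides the shell and the picture viewer there is one more tool, called after "Call:" in YAML: its name, and indented under it one key for each argument. arm_command: Moves the arm, as the interface text tells. Its arguments: {"type":"object","properties":{"motion":{"type":"array"},"newtons":{"type":"number"}},"required":["motion"]}

```bash
mkdir -p pics; ls; cat > h.py <<'E'
import numpy as np, cv2
from scipy.spatial.transform import Rotation as R
from cell import arm, get_image, search_frame, pinpoint
def cam(name):
    s=arm.observe(); d=get_image(name)
    if name=="wrist":
        T=np.eye(4);T[:3,:3]=R.from_rotvec(s["ee_rot"]).as_matrix();T[:3,3]=s["position"]
        T=T@np.array(d["tool_from_camera"]); d["origin"]=T[:3,3]; d["rotation"]=T[:3,:3]
    d["origin"]=np.array(d["origin"]);d["rotation"]=np.array(d["rotation"]);d["K"]=np.array(d["K"])
    return d
def cloud(d):
    v,u=np.mgrid[:400,:640]; z=d["range_z"]
    p=np.stack([(u-d["K"][0,2])/d["K"][0,0]*z,(v-d["K"][1,2])/d["K"][1,1]*z,z],-1)
    P=p@d["rotation"].T+d["origin"]; P[z<=0]=np.nan
    return P
def proj(d,X):
    c=(np.atleast_2d(X)-d["origin"])@d["rotation"]; q=c@d["K"].T; return q[:,:2]/q[:,2:]
def save(n,im): cv2.imwrite("pics/"+n,cv2.cvtColor(im,cv2.COLOR_RGB2BGR))
E
python3 - <<'E'
from h import *
np.set_printoptions(precision=4,suppress=True)
s=arm.observe();print(s)
print(R.from_rotvec(s["ee_rot"]).as_matrix())
d=cam("top");save("top1.png",d["frame"]);print(d["origin"],d["rotation"],d["K"])
for n in ["plate_grip","hole0","ebox","standoff0","drops","lenscase","pump"]:
    for r in pinpoint("top",n)[:5]: print(n,np.round(r["point"],3),round(r["p"],2),proj(d,r["point"]).round())
E
```

```text
pics
{'clock': 0.0, 'joints': array([ 1.1144,  0.4353,  0.025 ,  1.5741, -0.0116,  1.134 , -0.0751]), 'dq': array([ 0.0003, -0.    ,  0.0002,  0.0014, -0.0014,  0.0003,  0.0001]), 'joint_efforts': array([ -0.0003, -66.7855,   0.9841, -31.4469,  -0.0608,   0.0429,
         0.0001]), 'position': array([ 0.2164, -0.5861,  0.4039]), 'ee_rot': array([ 0.9457,  1.3575, -0.9444]), 'force': array([-0.0281,  0.1288, -0.315 ]), 'ft_torque': array([0.0249, 0.0832, 0.0064]), 'width': 1.001332940207518}
[[-0.0007  0.9381  0.3464]
 [ 0.0014  0.3464 -0.9381]
 [-1.     -0.0002 -0.0016]]
[0.3415 0.097  1.0556] [-2.1499  2.1111 -0.1862] [[382.28     0.     319.6538]
 [  0.     382.28   206.7708]
 [  0.       0.       1.    ]]Traceback (most recent call last):
  File "<stdin>", line 7, in <module>
  File "h.py", line 17, in proj
    c=(np.atleast_2d(X)-d["origin"])@d["rotation"]; q=c@d["K"].T; return q[:,:2]/q[:,2:]
                                                      ~^~~~~~~~~
ValueError: matmul: Input operand 1 has a mismatch in its core dimension 0, with gufunc signature (n?,k),(k,m?)->(n?,m?) (size 3 is different from 1)
```

Rotation is a rotation vector; fix that.

```bash
sed -i 's/d\["rotation"\]=np.array(d\["rotation"\]);/r=np.array(d["rotation"]);d["rotation"]=R.from_rotvec(r).as_matrix() if r.ndim==1 else r;/' h.py
python3 - <<'E'
from h import *
np.set_printoptions(precision=4,suppress=True)
d=cam("top");save("top1.png",d["frame"])
for n in ["plate_grip","hole0","ebox","standoff0","drops","lenscase","pump"]:
    for r in pinpoint("top",n)[:5]: print(n,np.round(r["point"],3),round(r["p"],2),proj(d,r["point"]).round())
E
```

```text
plate_grip [0.487 0.247 0.047] 0.19 [[264. 217.]]
hole0 [ 0.51  -0.225 -0.002] 0.98 [[435. 215.]]
hole0 [ 0.479 -0.104  0.003] 0.96 [[392. 225.]]
hole0 [ 0.587 -0.211  0.001] 0.87 [[430. 188.]]
hole0 [ 0.569 -0.091 -0.005] 0.78 [[387. 194.]]
ebox [0.294 0.229 0.003] 0.94 [[270. 291.]]
ebox [0.542 0.195 0.   ] 0.81 [[285. 201.]]
standoff0 [0.238 0.274 0.042] 0.96 [[249. 314.]]
standoff0 [0.6   0.142 0.041] 0.93 [[304. 177.]]
standoff0 [0.322 0.302 0.04 ] 0.92 [[240. 280.]]
standoff0 [0.517 0.125 0.044] 0.86 [[310. 207.]]
standoff0 [0.488 0.246 0.047] 0.83 [[264. 217.]]
drops [ 0.754 -0.009  0.002] 0.68 [[358. 130.]]
lenscase [ 0.381 -0.003  0.002] 0.87 [[356. 260.]]
pump [ 0.512  0.434 -0.002] 0.72 [[200. 210.]]
```

View pics/top1.png

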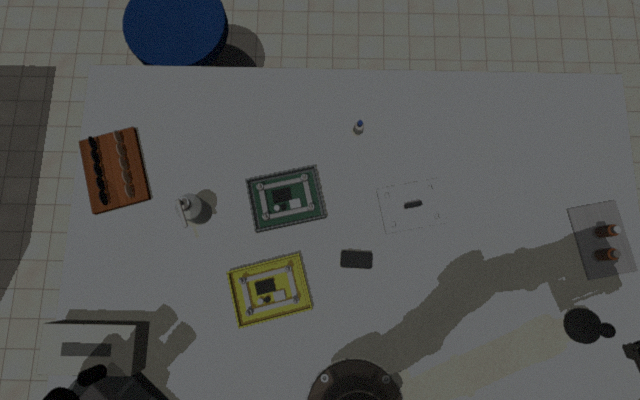

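Pictures viewed: 1. It shows a pale plate with a black rib at (413,204), a box with a green board at (286,198), a yellow box at (270,290), the lens case at (356,259), the dropper at (359,127) and the pump at (190,208). Possible confusions:
- **Boxes:** (286,198) or the yellow one (270,290). The grey one is meant, so (286,198).
- **Rib:** (413,204) or the lens case (356,259). The rib is the one on the pale sheet.

I'll check this choice in a close crop.

```bash
python3 - <<'E'
from h import *
d=cam("top"); c=d["frame"][150:340,220:460]
save("crop1.png",cv2.convertScaleAbs(cv2.resize(c,None,fx=3.2,fy=3.1,interpolation=cv2.INTER_CUBIC),alpha=1.8))
P=cloud(d)
# plate pixels: rib at (413,204)
for (u,v) in [(413,204),(400,212),(286,175),(250,200),(286,198)]: print(u,v,P[v,u].round(4))
f=d["frame"].astype(int)
m=(f.sum(2)<200)[190:220,395:435]; v,u=np.nonzero(m); print(u.mean()+395,v.mean()+190,len(u))
Q=P[190:220,395:435][m]; print(np.nanmean(Q,0),np.nanmax(Q[:,2]))
E
```

```text
413 204 [ 0.5341 -0.1561  0.0304]
400 212 [ 0.5152 -0.1252  0.007 ]
286 175 [0.6157 0.1953 0.0052]
250 200 [0.5373 0.2891 0.0288]
286 198 [0.5467 0.1918 0.0186]
412.36633663366337 204.04950495049505 101
[ 0.53493944 -0.15570723  0.02484604] 0.034701191057026515
```

View pics/crop1.png

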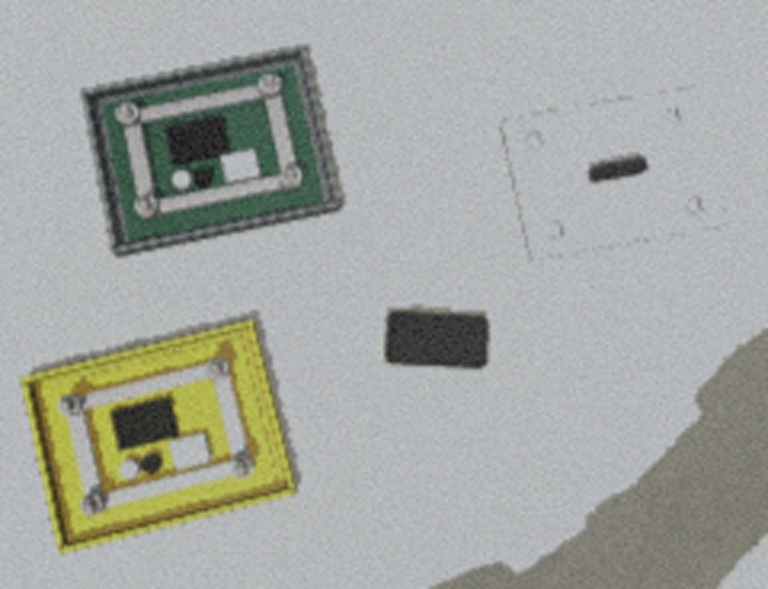

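Pictures viewed: 2. The grey-walled box with the green board is at crop (212,150) and the yellow decoy is at (160,430). The single plate with its rib is at (618,167). Next I'll plan the move to above the plate.

```bash
cat >> h.py <<'E'
def Rdown(yaw_deg): # tool x down, tool z at yaw (world, deg)
    a=np.radians(yaw_deg); x=np.array([0,0,-1.]); z=np.array([np.cos(a),np.sin(a),0]); return np.stack([x,np.cross(z,x),z],1)
def plan(pos,Rt,n,p0=None,R0=None,w=92):
    s=arm.observe()
    p0=s["position"] if p0 is None else p0; R0=R.from_rotvec(s["ee_rot"]).as_matrix() if R0 is None else R0
    rv=R.from_matrix(R0.T@Rt).as_rotvec()/n; p=np.array(p0,float); M=R0
    for i in range(n):
        q=p0+(np.array(pos)-p0)*(i+1)/n; d=M.T@(q-p)*1000; print([w]+list(d.round(1))+list(np.degrees(rv).round(2)))
        p=q; M=M@R.from_rotvec(rv).as_matrix()
E
python3 - <<'E'
from h import *
d=get_image("wrist"); print(np.round(d["tool_from_camera"],3), d["K"][0])
plan([0.535,-0.156,0.40],Rdown(11.5),10)
E
```

```text
[[ 0.    -0.255  0.967  0.022]
 [ 0.    -0.967 -0.255  0.067]
 [ 1.     0.    -0.    -0.   ]
 [ 0.     0.     0.     1.   ]] [359.33002827   0.         322.51675466]
[92, np.float64(0.5), np.float64(44.8), np.float64(-29.3), np.float64(-8.12), np.float64(-0.0), np.float64(0.0)]
[92, np.float64(0.5), np.float64(48.5), np.float64(-22.7), np.float64(-8.12), np.float64(-0.0), np.float64(0.0)]
[92, np.float64(0.5), np.float64(51.2), np.float64(-15.6), np.float64(-8.12), np.float64(-0.0), np.float64(0.0)]
[92, np.float64(0.5), np.float64(52.9), np.float64(-8.2), np.float64(-8.12), np.float64(-0.0), np.float64(0.0)]
[92, np.float64(0.5), np.float64(53.5), np.float64(-0.7), np.float64(-8.12), np.float64(-0.0), np.float64(0.0)]
[92, np.float64(0.5), np.float64(53.1), np.float64(6.9), np.float64(-8.12), np.float64(-0.0), np.float64(0.0)]
[92, np.float64(0.5), np.float64(51.6), np.float64(14.3), np.float64(-8.12), np.float64(-0.0), np.float64(0.0)]
[92, np.float64(0.5), np.float64(49.0), np.float64(21.5), np.float64(-8.12), np.float64(-0.0), np.float64(0.0)]
[92, np.float64(0.5), np.float64(45.5), np.float64(28.2), np.float64(-8.12), np.float64(-0.0), np.float64(0.0)]
[92, np.float64(0.5), np.float64(41.1), np.float64(34.3), np.float64(-8.12), np.float64(-0.0), np.float64(0.0)]
```

Call:
arm_command:
  motion:
    - [91.8,0.5,44.8,-29.3,-8.12,0,0]
    - [91.8,0.5,48.5,-22.7,-8.12,0,0]
    - [91.8,0.5,51.2,-15.6,-8.12,0,0]
    - [91.8,0.5,52.9,-8.2,-8.12,0,0]
    - [91.8,0.5,53.5,-0.7,-8.12,0,0]

```text
clock: 1.23
position: [0.3767, -0.3698, 0.4025]
ee_rot: [0.395, 1.534, -0.395]
force: [0.5, -0.7, 0.4]
width: 0.996
```

Call:
arm_command:
  motion:
    - [91.8,0.5,53.1,6.9,-8.12,0,0]
    - [91.8,0.5,51.6,14.3,-8.12,0,0]
    - [91.8,0.5,49.0,21.5,-8.12,0,0]
    - [91.8,0.5,45.5,28.2,-8.12,0,0]
    - [91.8,0.5,41.1,34.3,-8.12,0,0]

```text
clock: 1.85
position: [0.5361, -0.1549, 0.4]
ee_rot: [-0.161, 1.564, 0.16]
force: [-0.0, -0.5, 0.9]
width: 0.997
```

Call:
arm_command:
  motion:
    - [91.8,40,0,0,0,0,0]
    - [91.8,20,0,0,0,0,0]
    - [91.8,0,0,0,0,0,0]

```text
clock: 2.22
position: [0.5347, -0.1562, 0.3384]
ee_rot: [-0.157, 1.568, 0.158]
force: [-0.2, 0.1, 0.6]
width: 1.001
```

```bash
python3 - <<'E'
from h import *
np.set_printoptions(precision=4,suppress=True)
s=arm.observe();print(s["position"],s["dq"],s["clock"]);print(R.from_rotvec(s["ee_rot"]).as_matrix())
d=cam("wrist");save("w1.png",d["frame"])
np.savez("w1.npz",P=cloud(d),**{k:d[k] for k in("frame","origin","rotation","K")})
for n in ["plate_grip","hole0"]:
    for r in pinpoint("wrist",n)[:5]: print(n,np.round(r["point"],4),round(r["p"],2),proj(d,r["point"]).round())
E
```

```text
[ 0.5347 -0.1562  0.3384] [ 0.0095 -0.0287 -0.0089 -0.0397 -0.0083  0.0225  0.0081] 2.225
[[-0.0029 -0.199   0.98  ]
 [ 0.0007  0.98    0.199 ]
 [-1.      0.0012 -0.0028]]
plate_grip [ 0.5365 -0.1622  0.0184] 0.89 [[325. 192.]]
plate_grip [ 0.7562 -0.0099  0.0006] 0.31 [[622.  63.]]
hole0 [ 0.5859 -0.2088 -0.0005] 0.96 [[366. 244.]]
hole0 [ 0.5029 -0.2291 -0.0005] 0.9 [[276. 247.]]
hole0 [ 0.5628 -0.0884 -0.0009] 0.72 [[372. 111.]]
hole0 [ 0.4847 -0.1093 -0.0001] 0.69 [[278. 117.]]
```

View pics/w1.png

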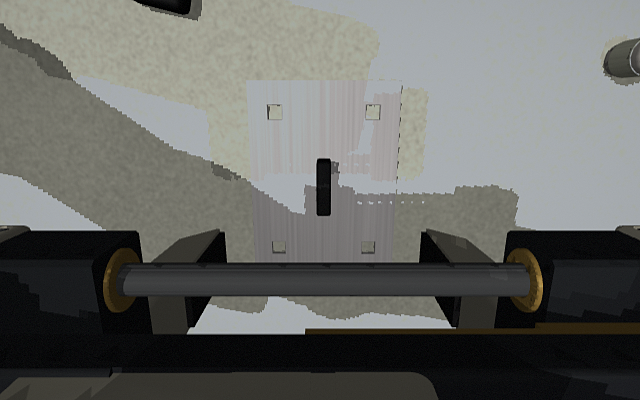

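Pictures viewed: 3. The plate is clear, with holes at (275,112), (373,112), (279,246) and (368,246) and the rib at (324,187). I'll intersect these pixel rays with the known heights.

```bash
cat >> h.py <<'E'
def onplane(d,uv,z):
    uv=np.atleast_2d(uv); r=np.c_[uv,np.ones(len(uv))]@np.linalg.inv(d["K"]).T@d["rotation"].T
    return d["origin"]+r*((z-d["origin"][2])/r[:,2:])
def fit(obs,model): # 2D rigid fit, returns centre, yaw deg, residual
    oc=obs.mean(0);mc=model.mean(0);H=(model-mc).T@(obs-oc); a=np.arctan2(H[0,1]-H[1,0],H[0,0]+H[1,1])
    Q=np.array([[np.cos(a),-np.sin(a)],[np.sin(a),np.cos(a)]]); t=oc-Q@mc
    return t,np.degrees(a),obs-(model@Q.T+t)
E
python3 - <<'E'
from h import *
np.set_printoptions(precision=4,suppress=True)
z=dict(np.load("w1.npz")); f=z["frame"]; g=cv2.cvtColor(f,cv2.COLOR_RGB2GRAY).astype(float)
m=(g<60)[150:225,300:350]; v,u=np.nonzero(m); print("rib px",u.min()+300,u.max()+300,v.min()+150,v.max()+150)
pts=np.array([[275,112],[373,112],[279,246.5],[368,246.5]])
X=onplane(z,pts,0.004)[:,:2]; print(X)
M=np.array([[-42,62],[42,62],[-42,-62],[42,-62]])/1e3
print(fit(X,M))
print("rib top corners",onplane(z,[[317,158.5],[331,158.5],[317,215],[331,215]],0.03))
p=z["P"]; print("plate z",np.nanmedian(p[130:150,270:310,2]),"rib",np.nanmedian(p[165:200,321:327],(0,1)))
# refine holes: local print
for (u,v) in pts.astype(int): print(g[v,u-12:u+13].astype(int), g[v-12:v+13,u].astype(int))
E
```

```text
rib px 316 330 159 215
[[ 0.4816 -0.1057]
 [ 0.5631 -0.0891]
 [ 0.5057 -0.2258]
 [ 0.5872 -0.2092]]
(array([ 0.5344, -0.1575]), np.float64(11.402937792869158), array([[ 0.0007, -0.0007],
       [-0.0002, -0.0007],
       [ 0.0002,  0.0007],
       [-0.0006,  0.0008]]))
rib top corners [[ 0.5239 -0.1335  0.03  ]
 [ 0.535  -0.1313  0.03  ]
 [ 0.5332 -0.1802  0.03  ]
 [ 0.5447 -0.1779  0.03  ]]
plate z 0.002258449429754561 rib [ 0.533  -0.1518  0.0282]
[173 169 176 189  71  53 172 166 165 168 168 170 168 168 167 167 170 172
 163 153 175 172 172 173 173] [171 171 171 176 122 153 166 164 165 166 166 168 168 170 172 172 171 170
 173 144 159 171 169 168 169]
[163 161 162 165 138 160 169 168 166 166 164 165 166 168 169 166 163 165
 107 128 169 164 160 159 158] [163 163 165 168 135 162 177 174 169 169 167 165 166 167 168 169 172 171
 175 143 154 164 163 162 161]
[113 114 114 110 119  49 109 120 120 120 118 119 115 115 115 118 119 121
  87 116 112 112 117 120 114] [118 117 118 117 119 118 114 111 115 119 119 117 115 117 117 119 124  89
  50  83 113 117 114 115 114]
[117 116 119 118 121 102 114 112 107 111 112 113 111 108 115 116 119  88
  49 112 119 118 116 119 119] [125 123 124 123 122 124 124 112 111 110 111 110 111 111 113 115 110  88
  57  67 113 122 119 119 119]
```

Call:
arm_command:
  motion:
    - [50,50,0,0,0,0,0]
    - [40,50,0,0,0,0,0]
    - [40,40,0,0,0,0,0]
    - [40,8,0,0,0,0,0]
    - [40,0,0,0,0,0,0]

```text
clock: 3.0
position: [0.5359, -0.1563, 0.1929]
ee_rot: [-0.157, 1.564, 0.157]
force: [-0.0, -0.0, -0.2]
width: 0.506
```

Call:
arm_command:
  motion:
    - [40,7,0,-1.5,0,0,0]
    - [40,0,0,0,0,0,0]
    - [8,0,0,0,0,0,0]
    - [8,0,0,0,0,0,0]
    - [8,0,0,0,0,0,0]
  newtons: 40

```text
clock: 3.62
position: [0.5338, -0.1566, 0.1849]
ee_rot: [-0.157, 1.565, 0.157]
force: [0.7, 0.6, 0.1]
width: 0.162
```

Call:
arm_command:
  motion:
    - [8,0,0,0,0,0,0]
    - [8,0,0,0,0,0,0]

```text
clock: 3.88
position: [0.5339, -0.1565, 0.1849]
ee_rot: [-0.157, 1.565, 0.157]
force: [-0.3, -0.1, 1.2]
width: 0.131
```

The rib is held (12.0 mm). Once lifted, the plate would block the wrist camera's view of the box. I'll let go here for a moment, measure the box with the same camera, and come back.

Call:
arm_command:
  motion:
    - [40,0,0,0,0,0,0]
    - [40,0,0,0,0,0,0]
    - [40,-40,0,0,0,0,0]
    - [40,-50,0,0,0,0,0]
    - [40,-55,0,0,0,0,0]

```text
clock: 4.5
position: [0.5334, -0.1564, 0.3308]
ee_rot: [-0.157, 1.566, 0.158]
force: [0.7, -0.7, 0.5]
width: 0.431
```

Call:
arm_command:
  motion:
    - [40,-12,55,13,-0.4,0,0]
    - [40,-12,55,13,-0.4,0,0]
    - [40,-12,55,13,-0.4,0,0]
    - [40,-12,55,13,-0.4,0,0]
    - [40,-12,55,13,-0.4,0,0]

```text
clock: 5.12
position: [0.5385, 0.1277, 0.3901]
ee_rot: [-0.185, 1.563, 0.184]
force: [1.1, -0.5, 0.1]
width: 0.436
```

Call:
arm_command:
  motion:
    - [91.8,-5,51,14,0,0,0]
    - [91.8,0,0,0,0,0,0]
    - [91.8,0,0,0,0,0,0]

```text
clock: 5.5
position: [0.5405, 0.1784, 0.3943]
ee_rot: [-0.185, 1.564, 0.184]
force: [-0.5, -0.6, 0.3]
width: 0.716
```

```bash
python3 - <<'E'
from h import *
np.set_printoptions(precision=4,suppress=True)
s=arm.observe();print(s["position"],np.abs(s["dq"]).max());print(R.from_rotvec(s["ee_rot"]).as_matrix())
d=cam("wrist");save("w2.png",d["frame"])
np.savez("w2.npz",P=cloud(d),**{k:d[k] for k in("frame","origin","rotation","K")})
for n in ["ebox","standoff0"]:
    for r in pinpoint("wrist",n)[:6]: print(n,np.round(r["point"],4),round(r["p"],2),proj(d,r["point"]).round())
E
```

```text
[0.5405 0.1784 0.3943] 0.026592937100051863
[[-0.0006 -0.2332  0.9724]
 [-0.001   0.9724  0.2332]
 [-1.     -0.0008 -0.0008]]
ebox [ 0.5485  0.1952 -0.0013] 0.82 [[335. 154.]]
ebox [ 0.2955  0.2291 -0.0031] 0.68 [[93. 61.]]
standoff0 [0.5697 0.2622 0.0438] 0.87 [[378.  94.]]
standoff0 [0.3533 0.1791 0.0442] 0.82 [[122. 129.]]
standoff0 [0.4917 0.2435 0.0429] 0.8 [[287.  94.]]
standoff0 [0.6007 0.1447 0.0421] 0.69 [[376. 224.]]
standoff0 [0.5183 0.124  0.0484] 0.67 [[288. 227.]]
standoff0 [0.2756 0.1588 0.0462] 0.58 [[ 31. 131.]]
```

View pics/w2.png

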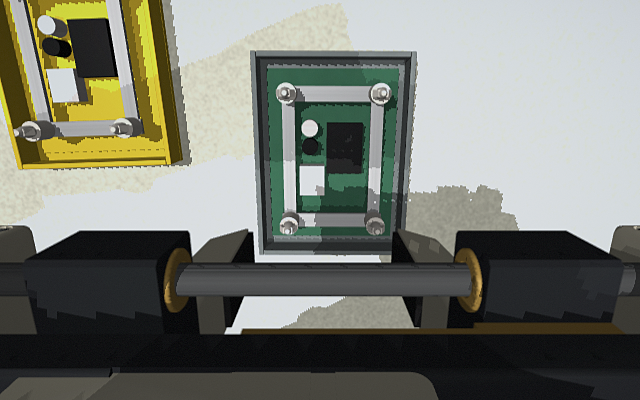

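Pictures viewed: 4. The grey box is at the centre, with standoffs at about (286,93), (380,93), (289,226) and (375,226). I'll zoom in on each of them for exact centres.

```bash
python3 - <<'E'
from h import *
z=dict(np.load("w2.npz")); f=z["frame"]
t=[]
for (u,v) in [(286,93),(380,93),(289,226),(375,226)]:
    c=cv2.resize(f[v-20:v+20,u-20:u+20],(300,300),interpolation=cv2.INTER_NEAREST)
    for k in range(0,300,75): cv2.line(c,(k,0),(k,300),(255,0,0),1);cv2.line(c,(0,k),(300,k),(255,0,0),1)
    t.append(c)
save("w2s.png",np.vstack([np.hstack(t[:2]),np.hstack(t[2:])]))
E
```

```text
(no output)
```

View pics/w2s.png

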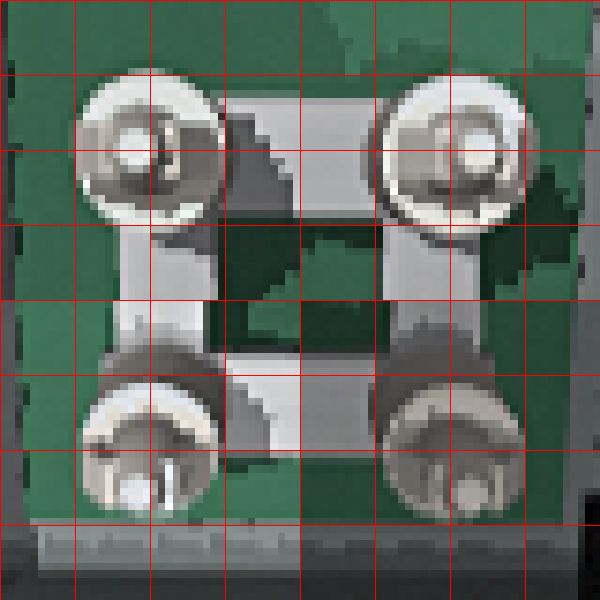

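```bash
python3 - <<'E'
from h import *
np.set_printoptions(precision=4,suppress=True)
z=dict(np.load("w2.npz"))
M=np.array([[-42,62],[42,62],[-42,-62],[42,-62]])/1e3
for px,h in (([[285.5,92.8],[380.3,92.8],[288.5,225.5],[375,225.5]],.044),([[283.5,92.6],[383.4,92.5],[286.8,231],[377,231]],.060)):
    X=onplane(z,px,h)[:,:2]; print(X,*fit(X,M))
z1=dict(np.load("w1.npz"))
X=onplane(z1,[[274.5,111.6],[372.2,111.6],[278.4,246],[367.5,246]],0.004)[:,:2]; print(*fit(X,M))
E
```

```text
[[0.4903 0.2439]
 [0.5713 0.2633]
 [0.5188 0.1238]
 [0.6001 0.1434]] [0.5451 0.1936] 13.444358587878982 [[ 0.0004 -0.0003]
 [-0.0002 -0.0003]
 [ 0.0001  0.0003]
 [-0.0003  0.0003]]
[[0.4902 0.2437]
 [0.5715 0.2633]
 [0.5186 0.1241]
 [0.5996 0.1436]] [0.545  0.1937] 13.365613301839776 [[ 0.0005 -0.0006]
 [-0.0001 -0.0004]
 [ 0.0001  0.0005]
 [-0.0006  0.0005]]
[ 0.5338 -0.1572] 11.4146861129062 [[ 0.0008 -0.0008]
 [-0.0004 -0.0009]
 [ 0.0002  0.0008]
 [-0.0006  0.0008]]
```

Call:
arm_command:
  motion:
    - [40,10,-54,-14,0.4,0,0]
    - [40,10,-54,-14,0.4,0,0]
    - [40,10,-54,-14,0.4,0,0]
    - [40,10,-54,-14,0.4,0,0]
    - [40,10,-54,-14,0.4,0,0]

```text
clock: 6.28
position: [0.5308, -0.103, 0.3445]
ee_rot: [-0.156, 1.565, 0.155]
force: [0.1, 0.1, -0.1]
width: 0.446
```

Call:
arm_command:
  motion:
    - [40,10,-54,-14,0,0,0]
    - [40,0,0,0,0,0,0]
    - [40,0,0,0,0,0,0]

```text
clock: 6.65
position: [0.5282, -0.156, 0.3347]
ee_rot: [-0.155, 1.565, 0.156]
force: [-0.6, 0.5, 0.3]
width: 0.439
```

```bash
python3 -c "
from h import *
s=arm.observe();print(s['position'],s['ee_rot']);plan([.5338,-.1571,.185],Rdown(11.4),1)"
```

```text
[ 0.52816015 -0.15603938  0.33470889] [-0.15536783  1.56524724  0.15609608]
[92, np.float64(149.7), np.float64(-2.2), np.float64(5.3), np.float64(-0.04), np.float64(-0.0), np.float64(-0.03)]
```

Call:
arm_command:
  motion:
    - [40,50,-2,5.3,0,0,0]
    - [40,50,0,0,0,0,0]
    - [40,42,0,0,0,0,0]
    - [40,0,0,0,0,0,0]
    - [40,0,0,0,0,0,0]

```text
clock: 7.28
position: [0.535, -0.1556, 0.1943]
ee_rot: [-0.158, 1.563, 0.158]
force: [1.4, -0.3, 0.5]
width: 0.437
```

Call:
arm_command:
  motion:
    - [40,9,-1.2,-1.5,0,0,0]
    - [40,0,0,0,0,0,0]
    - [8,0,0,0,0,0,0]
    - [8,0,0,0,0,0,0]
    - [8,0,0,0,0,0,0]
  newtons: 45

```text
clock: 7.9
position: [0.5329, -0.158, 0.1839]
ee_rot: [-0.157, 1.565, 0.157]
force: [-0.3, 0.2, -0.5]
width: 0.157
```

Call:
arm_command:
  motion:
    - [8,0,0,0,0,0,0]
    - [8,0,0,0,0,0,0]

```text
clock: 8.15
position: [0.533, -0.158, 0.1839]
ee_rot: [-0.157, 1.565, 0.157]
force: [1.1, 0.7, 1.2]
width: 0.124
```

Call:
arm_command:
  motion:
    - [8,-10,0,0,0,0,0]
    - [8,-30,0,0,0,0,0]
    - [8,-40,0,0,0,0,0]
    - [8,-40,0,0,0,0,0]
    - [8,0,0,0,0,0,0]

```text
clock: 8.78
position: [0.5337, -0.158, 0.3071]
ee_rot: [-0.158, 1.56, 0.155]
force: [0.7, -0.0, -2.4]
width: 0.129
```

```bash
python3 -c "
from h import *
s=arm.observe();print(s['position'],s['ee_rot'],s['force']);plan([.545,.194,.30],Rdown(13.4),8)"
```

```text
[ 0.53374886 -0.15796569  0.30711831] [-0.15846114  1.55982706  0.15535543] [ 0.67128596 -0.02330608 -2.37621692]
[92, np.float64(0.8), np.float64(42.8), np.float64(10.1), np.float64(-0.24), np.float64(0.04), np.float64(0.02)]
[92, np.float64(0.8), np.float64(42.8), np.float64(10.3), np.float64(-0.24), np.float64(0.04), np.float64(0.02)]
[92, np.float64(0.8), np.float64(42.8), np.float64(10.5), np.float64(-0.24), np.float64(0.04), np.float64(0.02)]
[92, np.float64(0.9), np.float64(42.7), np.float64(10.7), np.float64(-0.24), np.float64(0.04), np.float64(0.02)]
[92, np.float64(0.9), np.float64(42.7), np.float64(10.8), np.float64(-0.24), np.float64(0.04), np.float64(0.02)]
[92, np.float64(0.9), np.float64(42.6), np.float64(11.0), np.float64(-0.24), np.float64(0.04), np.float64(0.02)]
[92, np.float64(0.9), np.float64(42.6), np.float64(11.2), np.float64(-0.24), np.float64(0.04), np.float64(0.02)]
[92, np.float64(0.9), np.float64(42.5), np.float64(11.4), np.float64(-0.24), np.float64(0.04), np.float64(0.02)]
```

Call:
arm_command:
  motion:
    - [8,0.8,30,7,-0.24,0,0]
    - [8,0.8,42.8,10.3,-0.24,0,0]
    - [8,0.8,42.8,10.5,-0.24,0,0]
    - [8,0.9,42.7,10.7,-0.24,0,0]
    - [8,0.9,42.7,10.8,-0.24,0,0]

```text
clock: 9.4
position: [0.5387, 0.05, 0.2986]
ee_rot: [-0.174, 1.566, 0.173]
force: [1.7, 0.3, -3.0]
width: 0.13
```

Call:
arm_command:
  motion:
    - [8,0.9,42.6,11.0,-0.24,0,0]
    - [8,0.9,42.6,11.2,-0.24,0,0]
    - [8,0.9,42.5,11.4,-0.24,0,0]
    - [8,0,13,3,0,0,0]
    - [8,0,0,0,0,0,0]

```text
clock: 10.02
position: [0.543, 0.1947, 0.296]
ee_rot: [-0.185, 1.564, 0.185]
force: [-0.0, -0.8, -1.6]
width: 0.129
```

```bash
python3 -c "
from h import *
s=arm.observe();print(s['position'],s['ee_rot'],s['force'],s['width']);plan([.5452,.1928,.254],Rdown(13.4),1)"
```

```text
[0.54299366 0.19468884 0.29604463] [-0.18512285  1.56436071  0.18456569] [-0.01046227 -0.84359283 -1.64295049] 0.1286087253594438
[92, np.float64(42.0), np.float64(-2.3), np.float64(1.8), np.float64(0.09), np.float64(-0.09), np.float64(0.01)]
```

Call:
arm_command:
  motion:
    - [8,22,-2.3,1.8,0,0,0]
    - [8,20,0,0,0,0,0]
    - [8,0,0,0,0,0,0]
    - [8,0,0,0,0,0,0]

```text
clock: 10.52
position: [0.5461, 0.1914, 0.2553]
ee_rot: [-0.183, 1.563, 0.182]
force: [-0.4, 0.1, -1.9]
width: 0.129
```

```bash
python3 - <<'E'
from h import *
s=arm.observe();print(s['position'],s['ee_rot'],s['force'],s['width']);plan([.5452,.1928,.2385],Rdown(13.4),1)
d=cam("wrist"); e=cam("side"); save("w3.png",d["frame"]); save("s3.png",e["frame"])
b=proj(e,[.545,.194,.05])[0]; print(b)
for n in ["plate_grip","hole0","standoff0"]:
    for c in("wrist","side"):
        for r in pinpoint(c,n)[:4]: print(c,n,np.round(r["point"],4),round(r["p"],2))
u,v=int(np.clip(b[0],100,540)),int(np.clip(b[1],80,320))
w=cv2.resize(d["frame"],(400,250)); q=cv2.resize(e["frame"][v-80:v+80,u-100:u+100],(800,600-0),interpolation=cv2.INTER_CUBIC)
q[:250,:400]=w; save("c3.png",q)
E
```

```text
[0.54611054 0.19140892 0.25528917] [-0.18276983  1.56290532  0.18205736] [-0.36139722  0.1153857  -1.9109378 ] 0.12938719227394474
[92, np.float64(16.8), np.float64(1.6), np.float64(-0.6), np.float64(-0.09), np.float64(0.01), np.float64(0.03)]
[309.57039565 231.14956155]
wrist plate_grip [0.5469 0.1876 0.0905] 0.78
side plate_grip [0.5436 0.1925 0.0913] 0.84
side plate_grip [0.5741 0.2594 0.0743] 0.5
wrist hole0 [0.4891 0.2371 0.0743] 0.93
wrist hole0 [0.5726 0.2658 0.0666] 0.77
side hole0 [0.5737 0.2606 0.0764] 0.92
side hole0 [0.4921 0.2413 0.0737] 0.67
side hole0 [0.5212 0.12   0.0713] 0.6
side hole0 [0.5997 0.1414 0.0694] 0.58
wrist standoff0 [0.4912 0.2455 0.0434] 0.97
wrist standoff0 [0.5685 0.2613 0.0412] 0.81
side standoff0 [0.2422 0.2762 0.0441] 0.97
side standoff0 [0.3543 0.1854 0.0445] 0.94
side standoff0 [0.2729 0.1578 0.0432] 0.88
side standoff0 [0.3205 0.2999 0.0464] 0.88
```

View pics/c3.png

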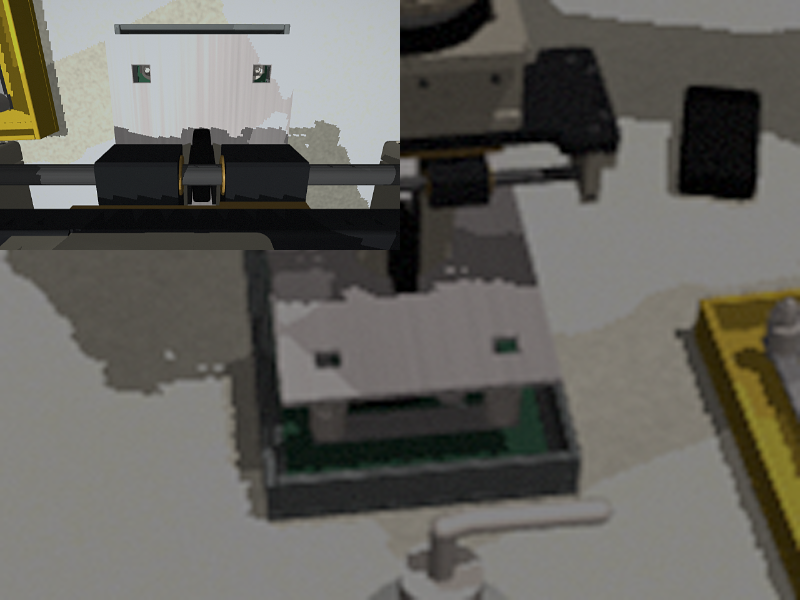

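Pictures viewed: 6. The plate hangs level over the grey box, with standoffs showing through both visible holes (inset at (141,74) and (262,74)). Next I'll measure those holes against the box pose.

```bash
python3 - <<'E'
from h import *
np.set_printoptions(precision=4,suppress=True)
s=arm.observe(); d=cam("wrist"); f=d["frame"]; t=[]
zt=s["position"][2]-.1839+.004; b=np.array([.545,.1936]); a=np.radians(13.4); Q=np.array([[np.cos(a),-np.sin(a)],[np.sin(a),np.cos(a)]])
for u,v in((226,118),(419,118)):
    c=f[v-25:v+25,u-25:u+25]; bg=np.median(c.reshape(-1,3),0); m=(np.abs(c.astype(int)-bg).max(2)>35).astype(np.uint8)
    m=cv2.morphologyEx(m,cv2.MORPH_CLOSE,np.ones((7,7))); n,l,st,_=cv2.connectedComponentsWithStats(m)
    i=1+st[1:,4].argmax(); x,y,w,h=st[i,:4]; px=[u-25+x+(w-1)/2,v-25+y+(h-1)/2]
    X=onplane(d,px,zt)[0]; print(px,w,h,X,"in box frame mm",Q.T@(X[:2]-b)*1000)
    t.append(cv2.resize(c,(400,400),interpolation=cv2.INTER_NEAREST))
print(s["position"],zt,"tcp in box mm",Q.T@(s["position"][:2]-b)*1000,"noses px",proj(d,np.c_[(np.array([[-.042,.062],[.042,.062]])@Q.T+b),[.06,.06]]))
save("c4.png",np.hstack(t))
E
```

```text
[np.float64(225.0), np.float64(117.5)] 31 30 [0.4899 0.2426 0.0752] in box frame mm [-42.2157  60.4176]
[np.float64(418.5), np.float64(117.5)] 30 30 [0.571  0.2619 0.0752] in box frame mm [41.1134 60.4356]
[0.5458 0.1924 0.2551] 0.07519440830737018 tcp in box mm [ 0.5527 -1.3433] noses px [[233.667  112.6265]
 [412.2329 112.6689]]
```

View pics/c4.png

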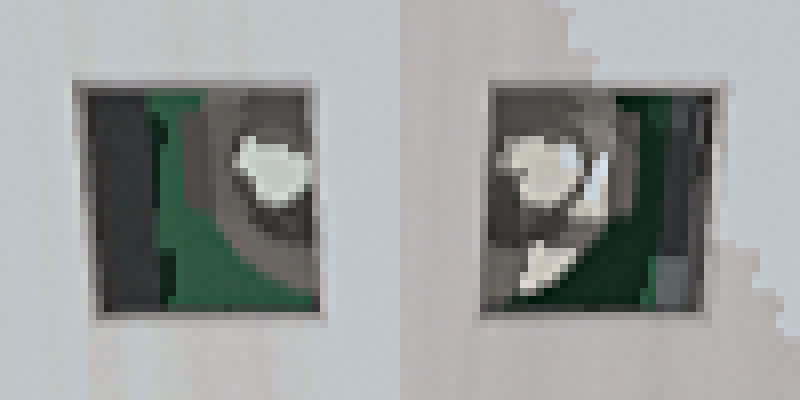

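Pictures viewed: 7. Both noses show clean through the holes, at crop (275,168) and (540,168). Relative to the noses the plate is about 0.5 mm short in x and 1.0 mm short in y, so I'll correct that and lower in stages.

Call:
arm_command:
  motion:
    - [8,3,1.0,0.5,0,0,0]
    - [8,3,0,0,0,0,0]
    - [8,2,0,0,0,0,0]
    - [8,2,0,0,0,0,0]
    - [8,0,0,0,0,0,0]

```text
clock: 11.6
position: [0.546, 0.1934, 0.2446]
ee_rot: [-0.184, 1.563, 0.183]
force: [-0.4, -1.3, -2.4]
width: 0.124
```

Call:
arm_command:
  motion:
    - [8,2,0,0,0,0,0]
    - [8,1,0,0,0,0,0]
    - [8,0,0,0,0,0,0]

```text
clock: 11.98
position: [0.546, 0.1934, 0.2417]
ee_rot: [-0.183, 1.563, 0.183]
force: [-0.1, 0.2, -2.4]
width: 0.123
```

Call:
arm_command:
  motion:
    - [8,1.5,0,0,0,0,0]
    - [8,1,0,0,0,0,0]
    - [8,0,0,0,0,0,0]

```text
clock: 12.35
position: [0.546, 0.1934, 0.2392]
ee_rot: [-0.183, 1.563, 0.183]
force: [0.1, -0.2, -2.7]
width: 0.128
```

Call:
arm_command:
  motion:
    - [8,1,0,0,0,0,0]
    - [8,0,0,0,0,0,0]

```text
clock: 12.6
position: [0.5461, 0.1935, 0.2382]
ee_rot: [-0.183, 1.563, 0.183]
force: [-0.2, 0.2, -1.7]
width: 0.125
```

Call:
arm_command:
  motion:
    - [8,1,0,0,0,0,0]
    - [8,0,0,0,0,0,0]

```text
clock: 12.85
position: [0.5461, 0.1935, 0.2374]
ee_rot: [-0.183, 1.563, 0.183]
force: [0.0, 1.2, -0.3]
width: 0.128
```

Call:
arm_command:
  motion:
    - [40,0,0,0,0,0,0]
    - [40,0,0,0,0,0,0]
    - [40,-15,0,0,0,0,0]
    - [40,-35,0,0,0,0,0]
    - [0,-30,0,0,0,0,0]

```text
clock: 13.48
position: [0.5461, 0.1937, 0.3195]
ee_rot: [-0.183, 1.562, 0.184]
force: [0.7, -1.2, -0.4]
width: 0.369
```

Call:
arm_command:
  motion:
    - [0,0,0,0,0,0,0]
    - [0,0,0,0,0,0,0]

```text
clock: 13.72
position: [0.5459, 0.1933, 0.3176]
ee_rot: [-0.183, 1.563, 0.183]
force: [-0.3, 0.2, -0.8]
width: 0.161
```

```bash
python3 - <<'E'
from h import *
np.set_printoptions(precision=4,suppress=True)
s=arm.observe(); print(s["position"],s["ee_rot"],s["force"],s["width"])
d=cam("wrist"); e=cam("side"); b=proj(e,[.545,.194,.05])[0].astype(int)
q=cv2.resize(e["frame"][b[1]-60:b[1]+60,b[0]-80:b[0]+80],(800,600),interpolation=cv2.INTER_CUBIC); q=cv2.convertScaleAbs(q,alpha=1.5)
q[:250,:400]=cv2.resize(d["frame"],(400,250)); save("c5.png",q)
P=cloud(d); 
a=np.radians(13.4); Q=np.array([[np.cos(a),-np.sin(a)],[np.sin(a),np.cos(a)]])
L=(P.reshape(-1,3)); l=np.c_[(L[:,:2]-[.545,.1936])@Q,L[:,2]]; k=(np.abs(l[:,0])<60)&(np.abs(l[:,1])<83)&(l[:,2]>.045)&(l[:,2]<.07)&(np.hypot(l[:,0],l[:,1])>30)
A=np.c_[l[k,:2],np.ones(k.sum())]; print(k.sum(),"plane (slope x,y, top z)",np.linalg.lstsq(A,l[k,2],rcond=None)[0], "y span",l[k,1].min(),l[k,1].max())
E
```

```text
[0.5459 0.1933 0.3176] [-0.1835  1.5627  0.1832] [-0.2972  0.1637 -0.7873] 0.16102581748777295Traceback (most recent call last):
  File "<stdin>", line 10, in <module>
    return umr_minimum(a, axis, None, out, keepdims, initial, where)
ValueError: zero-size array to reduction operation minimum which has no identity
```

View pics/c5.png

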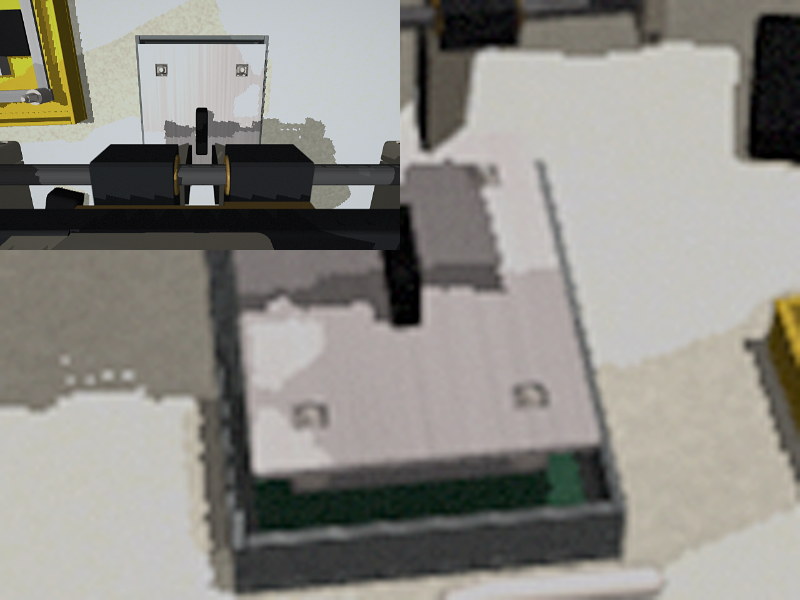

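Pictures viewed: 8. The plate sits on the standoffs, noses showing in the holes at (310,415) and (530,395) and in the inset. Now I'll close the fingers and press the near short end at (0, −60).

Call:
arm_command:
  motion:
    - [0,0,-30,-0.4,0,0,0]
    - [0,10,-29.5,-0.4,0,0,0]
    - [0,30,0,0,0,0,0]
    - [0,25,0,0,0,0,0]
    - [0,0,0,0,0,0,0]
  newtons: 20

```text
clock: 14.45
position: [0.5581, 0.1349, 0.25]
ee_rot: [-0.184, 1.568, 0.183]
force: [0.3, 0.6, 0.3]
width: 0.005
```

Call:
arm_command:
  motion:
    - [0,3,0,0,0,0,0]
    - [0,0,0,0,0,0,0]
    - [0,0,0,0,0,0,0]

```text
clock: 14.82
position: [0.5593, 0.1355, 0.25]
ee_rot: [-0.183, 1.562, 0.183]
force: [-0.1, 0.4, 1.3]
width: 0.009
```

```bash
cat > st.py <<'E'
from h import *
s=arm.observe(); a=np.radians(13.4); Q=np.array([[np.cos(a),-np.sin(a)],[np.sin(a),np.cos(a)]])
print(s["position"].round(4),"box mm",(Q.T@(s["position"][:2]-[.545,.1936])*1000).round(1),"F",s["force"].round(1),s["ft_torque"].round(2),"tip above home top",((s["position"][2]-.178-.048)*1000).round(1),s["width"].round(3),"toolx",R.from_rotvec(s["ee_rot"]).as_matrix()[:,0].round(4))
E
python3 st.py
```

```text
Traceback (most recent call last):
  File "st.py", line 3, in <module>
    print(s["position"].round(4),"box mm",(Q.T@(s["position"][:2]-[.545,.1936])*1000).round(1),"F",s["force"].round(1),s["ft_torque"].round(2),"tip above home top",((s["position"][2]-.178-.048)*1000).round(1),s["width"].round(3),"toolx",R.from_rotvec(s["ee_rot"]).as_matrix()[:,0].round(4))
                                                                                                                                                                                                                 ^^^^^^^^^^^^^^^^
AttributeError: 'float' object has no attribute 'round'
```

Call:
arm_command:
  motion:
    - [0,5,0,0,0,0,0]
    - [0,4,0,0,0,0,0]
    - [0,2,0,0,0,0,0]
    - [0,1,0,0,0,0,0]
    - [0,0,0,0,0,0,0]

```text
clock: 15.45
position: [0.559, 0.1354, 0.2372]
ee_rot: [-0.183, 1.563, 0.183]
force: [-0.8, 0.0, -0.4]
width: 0.004
```

Call:
arm_command:
  motion:
    - [0,1,0,0,0,0,0]
    - [0,1,0,0,0,0,0]
    - [0,0,0,0,0,0,0]

```text
clock: 15.82
position: [0.5591, 0.1354, 0.2353]
ee_rot: [-0.183, 1.563, 0.183]
force: [-0.1, -0.0, -0.4]
width: 0.002
```

Call:
arm_command:
  motion:
    - [0,1,0,0,0,0,0]
    - [0,1,0,0,0,0,0]
    - [0,0,0,0,0,0,0]

```text
clock: 16.2
position: [0.5591, 0.1354, 0.2334]
ee_rot: [-0.184, 1.563, 0.183]
force: [0.1, -0.5, 4.0]
width: 0.004
```

Call:
arm_command:
  motion:
    - [0,1,0,0,0,0,0]
    - [0,1,0,0,0,0,0]
    - [0,0,0,0,0,0,0]

```text
clock: 16.58
position: [0.5591, 0.1355, 0.2316]
ee_rot: [-0.183, 1.563, 0.183]
force: [-1.6, -1.4, 7.1]
width: 0.006
```

Call:
arm_command:
  motion:
    - [0,1,0,0,0,0,0]
    - [0,1,0,0,0,0,0]
    - [0,0,0,0,0,0,0]

```text
clock: 16.95
position: [0.5592, 0.1355, 0.2299]
ee_rot: [-0.183, 1.562, 0.183]
force: [-0.9, -1.4, 9.4]
width: 0.005
```

Call:
arm_command:
  motion:
    - [0,1,0,0,0,0,0]
    - [0,1,0,0,0,0,0]
    - [0,0,0,0,0,0,0]

```text
clock: 17.32
position: [0.5593, 0.1355, 0.2281]
ee_rot: [-0.183, 1.562, 0.183]
force: [-1.1, -1.0, 11.9]
width: 0.003
```

Call:
arm_command:
  motion:
    - [0,1,0,0,0,0,0]
    - [0,0,0,0,0,0,0]

```text
clock: 17.58
position: [0.5593, 0.1355, 0.2272]
ee_rot: [-0.183, 1.562, 0.183]
force: [-2.5, -1.8, 12.5]
width: 0.007
```

Call:
arm_command:
  motion:
    - [0,1,0,0,0,0,0]
    - [0,1,0,0,0,0,0]
    - [0,0,0,0,0,0,0]

```text
clock: 17.95
position: [0.5593, 0.1356, 0.2254]
ee_rot: [-0.183, 1.562, 0.183]
force: [-3.3, -1.9, 14.8]
width: 0.003
```

Call:
arm_command:
  motion:
    - [0,1,0,0,0,0,0]
    - [0,1,0,0,0,0,0]
    - [0,0,0,0,0,0,0]

```text
clock: 18.32
position: [0.5594, 0.1356, 0.2237]
ee_rot: [-0.184, 1.561, 0.183]
force: [-3.3, -2.7, 18.2]
width: 0.003
```

Call:
arm_command:
  motion:
    - [0,1,0,0,0,0,0]
    - [0,0,0,0,0,0,0]

```text
clock: 18.58
position: [0.5593, 0.1356, 0.2222]
ee_rot: [-0.183, 1.562, 0.184]
force: [-2.0, -0.5, 9.6]
width: 0.007
```

Call:
arm_command:
  motion:
    - [0,1,0,0,0,0,0]
    - [0,0,0,0,0,0,0]

```text
clock: 18.82
position: [0.5593, 0.1357, 0.2212]
ee_rot: [-0.183, 1.562, 0.184]
force: [-1.9, -0.7, 12.2]
width: 0.002
```

The force dropped at the click (18.2 to 9.6 N), and the stiffness now matches the bare frame. I'll press slightly more to confirm, then lift and check the height.

Call:
arm_command:
  motion:
    - [0,1,0,0,0,0,0]
    - [0,1,0,0,0,0,0]
    - [0,0,0,0,0,0,0]

```text
clock: 19.2
position: [0.5594, 0.1357, 0.2195]
ee_rot: [-0.183, 1.561, 0.183]
force: [-4.3, -1.0, 15.1]
width: 0.004
```

Call:
arm_command:
  motion:
    - [0,1,0,0,0,0,0]
    - [0,1,0,0,0,0,0]
    - [0,0,0,0,0,0,0]

```text
clock: 19.58
position: [0.5593, 0.1357, 0.2178]
ee_rot: [-0.183, 1.561, 0.183]
force: [-3.9, -1.3, 20.4]
width: 0.008
```

Call:
arm_command:
  motion:
    - [0,-15,0,0,0,0,0]
    - [0,-45,0,0,0,0,0]
    - [0,-30,0,0,0,0,0]
    - [0,0,0,0,0,0,0]
    - [0,0,0,0,0,0,0]

```text
clock: 20.2
position: [0.5587, 0.1351, 0.3056]
ee_rot: [-0.184, 1.564, 0.183]
force: [-0.6, -0.8, -0.2]
width: 0.005
```

```bash
sed -i 's/s\["width"\].round(3)/round(s["width"],3)/' st.py; cat > fitp.py <<'E'
from h import *
import sys
np.set_printoptions(precision=4,suppress=True)
a=np.radians(13.4); Q=np.array([[np.cos(a),-np.sin(a)],[np.sin(a),np.cos(a)]])
for n in sys.argv[1:]:
    L=cloud(cam(n)).reshape(-1,3); l=np.c_[(L[:,:2]-[.545,.1936])@Q,L[:,2]]
    k=(np.abs(l[:,0])<.058)&(np.abs(l[:,1])<.083)&(l[:,2]>.038)&(l[:,2]<.067)&~((np.abs(l[:,0])<.015)&(np.abs(l[:,1])<.03))
    l=l[k]; A=np.c_[l[:,:2],np.ones(len(l))]; c=np.linalg.lstsq(A,l[:,2],rcond=None)[0]; r=l[:,2]-A@c; g=np.abs(r)<.004
    c=np.linalg.lstsq(A[g],l[g,2],rcond=None)[0]
    print(n,len(l),"slope x,y",c[:2],"hole z above home mm",[(x,y,round(float((c@[x,y,1]-.048)*1000),1)) for x in(-.042,.042) for y in(-.062,.062)],"yspan",l[:,1].min(),l[:,1].max())
E
python3 st.py; python3 fitp.py wrist side top
```

```text
[0.5587 0.1351 0.3056] box mm [ -0.2 -60.1] F [-0.6 -0.8 -0.2] [-0.02 -0.14  0.02] tip above home top 79.6 0.005 toolx [-1.e-03 -5.e-04 -1.e+00]
wrist 37399 slope x,y [0.0009 0.0737] hole z above home mm [(-0.042, -0.062, -1.7), (-0.042, 0.062, 7.4), (0.042, -0.062, -1.6), (0.042, 0.062, 7.5)] yspan -0.08063721261384234 0.06815644575873979
side 2909 slope x,y [0.0012 0.0739] hole z above home mm [(-0.042, -0.062, -1.3), (-0.042, 0.062, 7.9), (0.042, -0.062, -1.2), (0.042, 0.062, 8.0)] yspan -0.0829364207169833 0.08299397899236485
top 1414 slope x,y [-0.0005  0.0745] hole z above home mm [(-0.042, -0.062, -0.3), (-0.042, 0.062, 8.9), (0.042, -0.062, -0.4), (0.042, 0.062, 8.9)] yspan -0.02579087322067988 0.08299625470993786
```

Near end is home on both standoffs: no cross-slope, and a far-end rise of about 9 mm in all three cameras. Now the far end at (0, +60).

Call:
arm_command:
  motion:
    - [0,0,40,0.2,0,0,0]
    - [0,0,50,0,0,0,0]
    - [0,0,30,0,0,0,0]
    - [0,30,0,0,0,0,0]
    - [0,20,0,0,0,0,0]

```text
clock: 20.98
position: [0.5308, 0.2525, 0.2544]
ee_rot: [-0.185, 1.565, 0.184]
force: [-0.4, -0.6, 0.8]
width: 0.009
```

Call:
arm_command:
  motion:
    - [0,7,0,0,0,0,0]
    - [0,3,0,0,0,0,0]
    - [0,0,0,0,0,0,0]
    - [0,0,0,0,0,0,0]

```text
clock: 21.48
position: [0.5317, 0.2523, 0.247]
ee_rot: [-0.183, 1.562, 0.184]
force: [-0.8, -0.5, 0.4]
width: 0.005
```

```bash
python3 st.py
```

```text
[0.5317 0.2523 0.247 ] box mm [ 0.7 60.1] F [-0.8 -0.5  0.4] [ 0.02 -0.07  0.03] tip above home top 21.0 0.005 toolx [ 1.e-03  5.e-04 -1.e+00]
```

Call:
arm_command:
  motion:
    - [0,5,0,-0.7,0,0,0]
    - [0,3,0,0,0,0,0]
    - [0,2,0,0,0,0,0]
    - [0,1,0,0,0,0,0]
    - [0,0,0,0,0,0,0]

```text
clock: 22.1
position: [0.5308, 0.252, 0.2353]
ee_rot: [-0.184, 1.563, 0.183]
force: [-0.2, 0.4, 0.3]
width: 0.005
```

Call:
arm_command:
  motion:
    - [0,1,0,0,0,0,0]
    - [0,1,0,0,0,0,0]
    - [0,1,0,0,0,0,0]
    - [0,0,0,0,0,0,0]

```text
clock: 22.6
position: [0.5308, 0.2521, 0.2325]
ee_rot: [-0.183, 1.563, 0.183]
force: [-1.7, -1.2, 6.0]
width: -0.001
```

Call:
arm_command:
  motion:
    - [0,1,0,0,0,0,0]
    - [0,1,0,0,0,0,0]
    - [0,1,0,0,0,0,0]
    - [0,0,0,0,0,0,0]

```text
clock: 23.1
position: [0.5309, 0.2522, 0.2299]
ee_rot: [-0.183, 1.562, 0.184]
force: [-2.6, -1.9, 9.9]
width: 0.004
```

Call:
arm_command:
  motion:
    - [0,1,0,0,0,0,0]
    - [0,1,0,0,0,0,0]
    - [0,0,0,0,0,0,0]

```text
clock: 23.48
position: [0.5309, 0.2523, 0.2281]
ee_rot: [-0.183, 1.562, 0.184]
force: [-3.4, -1.5, 12.0]
width: 0.002
```

Call:
arm_command:
  motion:
    - [0,1,0,0,0,0,0]
    - [0,1,0,0,0,0,0]
    - [0,0,0,0,0,0,0]

```text
clock: 23.85
position: [0.5309, 0.2524, 0.2263]
ee_rot: [-0.183, 1.562, 0.184]
force: [-3.0, -2.5, 14.6]
width: 0.005
```

Call:
arm_command:
  motion:
    - [0,1,0,0,0,0,0]
    - [0,1,0,0,0,0,0]
    - [0,0,0,0,0,0,0]

```text
clock: 24.22
position: [0.531, 0.2525, 0.2246]
ee_rot: [-0.183, 1.561, 0.184]
force: [-4.1, -2.4, 14.8]
width: 0.004
```

Call:
arm_command:
  motion:
    - [0,1,0,0,0,0,0]
    - [0,0,0,0,0,0,0]

```text
clock: 24.48
position: [0.531, 0.2524, 0.2228]
ee_rot: [-0.183, 1.562, 0.184]
force: [-0.9, -0.0, 6.2]
width: 0.005
```

Call:
arm_command:
  motion:
    - [0,1,0,0,0,0,0]
    - [0,0,0,0,0,0,0]

```text
clock: 24.72
position: [0.531, 0.2525, 0.2219]
ee_rot: [-0.183, 1.562, 0.184]
force: [-1.4, -0.1, 8.2]
width: 0.002
```

Clicked (14.8 to 6.2 N). I'll press on to confirm rigid contact, staying below 20 N.

Call:
arm_command:
  motion:
    - [0,1,0,0,0,0,0]
    - [0,1,0,0,0,0,0]
    - [0,0,0,0,0,0,0]

```text
clock: 25.1
position: [0.5309, 0.2525, 0.2202]
ee_rot: [-0.183, 1.562, 0.184]
force: [-3.8, -1.5, 12.4]
width: 0.006
```

Call:
arm_command:
  motion:
    - [0,1,0,0,0,0,0]
    - [0,1,0,0,0,0,0]
    - [0,0,0,0,0,0,0]

```text
clock: 25.48
position: [0.5309, 0.2525, 0.2185]
ee_rot: [-0.183, 1.562, 0.184]
force: [-3.8, -2.2, 15.3]
width: 0.005
```

Call:
arm_command:
  motion:
    - [0,1,0,0,0,0,0]
    - [0,0,0,0,0,0,0]

```text
clock: 25.72
position: [0.5309, 0.2525, 0.2177]
ee_rot: [-0.183, 1.561, 0.184]
force: [-4.1, -2.4, 17.5]
width: 0.007
```

Call:
arm_command:
  motion:
    - [0,-15,0,0,0,0,0]
    - [0,-45,0,0,0,0,0]
    - [0,-50,0,0,0,0,0]
    - [0,-40,-20,0,0,0,0]
    - [0,0,0,0,0,0,0]

```text
clock: 26.35
position: [0.5367, 0.2317, 0.3697]
ee_rot: [-0.181, 1.557, 0.182]
force: [0.3, 0.2, -0.9]
width: 0.002
```

Call:
arm_command:
  motion:
    - [0,-20,-40,0,0,0,0]
    - [0,0,-30,0,0,0,0]
    - [0,0,0,0,0,0,0]
    - [0,0,0,0,0,0,0]

```text
clock: 26.85
position: [0.5512, 0.1652, 0.3856]
ee_rot: [-0.183, 1.564, 0.184]
force: [0.2, 0.8, -0.3]
width: 0.003
```

```bash
python3 st.py; python3 fitp.py wrist side top; python3 - <<'E'
from h import *
e=cam("side"); b=proj(e,[.545,.194,.05])[0].astype(int)
q=cv2.resize(e["frame"][b[1]-60:b[1]+60,b[0]-80:b[0]+80],(800,600),interpolation=cv2.INTER_CUBIC); q=cv2.convertScaleAbs(q,alpha=1.5)
q[:250,:400]=cv2.resize(cam("wrist")["frame"],(400,250)); save("c6.png",q)
for n in("drops","lenscase","pump"):
    cam("top"); print(n,[np.round(r["point"],3) for r in pinpoint("top",n)[:1]])
E
```

```text
[0.5512 0.1652 0.3856] box mm [ -0.6 -29.1] F [ 0.2  0.8 -0.3] [-0.03 -0.07 -0.04] tip above home top 159.6 0.003 toolx [-1.3e-03  4.0e-04 -1.0e+00]
wrist 21721 slope x,y [0.0006 0.0003] hole z above home mm [(-0.042, -0.062, -2.4), (-0.042, 0.062, -2.3), (0.042, -0.062, -2.3), (0.042, 0.062, -2.3)] yspan -0.07876685132441208 0.08299143024583143
side 3121 slope x,y [0.0026 0.0013] hole z above home mm [(-0.042, -0.062, -2.0), (-0.042, 0.062, -1.9), (0.042, -0.062, -1.8), (0.042, 0.062, -1.6)] yspan -0.08293487328831652 0.08299680194338158
top 909 slope x,y [ 0.0016 -0.0016] hole z above home mm [(-0.042, -0.062, -0.7), (-0.042, 0.062, -0.9), (0.042, -0.062, -0.6), (0.042, 0.062, -0.8)] yspan -0.022795491497988464 0.08295061196346384
drops [array([ 0.754, -0.008,  0.004])]
lenscase []
pump [array([0.508, 0.432, 0.001])]
```

View pics/c6.png

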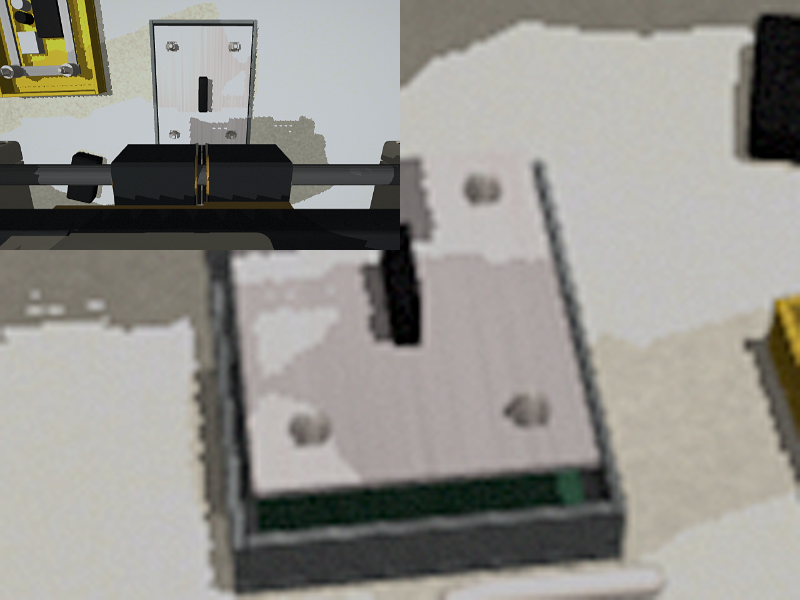

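Pictures viewed: 9. All four stems stand through the plate, which lies level inside the box rim, with stems at (310,428), (528,410) and (482,190), and all four in the inset. The gripper is clear of everything, so I'm handing in.

```bash
python3 -c "
from cell import arm
print(arm.sign_off())"
```

```text
the job is handed in; nothing more can be done
None
```

The cover plate is on the grey box, clicked down at both short ends and let go. I handed the job in at about 27 s of the 62 s allowed.

**What I did:** I gripped the plate by its rib and released it once so the wrist camera could measure the box without the plate in the way. Then I regripped, set it over the standoffs, and pressed the near end and then the far end with closed fingertips.

| End pressed | Force at click | Highest force read |
|---|---|---|
| Near | 18.2 → 9.6 N | 20.4 N |
| Far | 14.8 → 6.2 N | 17.5 N |

After each click, force rose at about 2.2–2.4 N/mm, which is the frame spring alone, so the plate was on its shoulders.

**Last checks:**
- **Level:** the wrist camera put the four corners within 0.1 mm of each other, the side camera within 0.4 mm and the top camera within 0.3 mm. All four stems show through the plate.
- **Height:** the cameras read the plate 0.6 to 2.4 mm below nominal home and disagree with each other by more than 1 mm. About 1 mm of that is the frame sagging under the plate's weight; the rest is probably calibration error.
- **Lean:** the steepest lean I measured was about 0.074 rad, after the near end clicked.
- **Bystanders:** the dropper and pump bottles were found where they started, within 5 mm. The network missed the lens case in the last top view. It is visible in the final pictures and the arm never went near it, but I did not measure its position again.
- **Centring:** I did not measure it again after the final press. The standoff stems hold the plate in place.

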